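# Roll a stand pillar into its V-block and secure it

### The job

Set up the bare steel pillar of a microscope stand in the V-block for checking: only pushing with the fingers, roll it across the bench and up the ramp until it drops into the V, push it endwise until it meets the end stop, and swing the red keeper arm right across over the lying pillar. Do not lift or carry the pillar at any time, and leave the eyepiece, the objective can and the vial beside the V-block standing where they are.

Things in the scene. Friction and masses are not known exactly. Their poses are not given: they have to be found in the camera images.
- pillar: Loose polished stainless tube, flat ends, 28 mm diameter, 160 mm long, 0.28 to 0.5 kg, lying between robot and V-block, within about 0.15 rad of parallel to the V. Origin: its middle, on the axis. Its y axis runs along it toward the stop side; x and z turn as it rolls. Slippery (friction about 0.3, on finger pads too): it rolls when pushed from behind and coasts little at 60 mm/s.
- pillar_right_end (a point): Centre of the pillar's end face that looks away from the end stop, to the robot's right, 80 mm from its middle; push here to slide it to the stop.
- vee_fixture: Dark steel V-block fixed to the bench, 140 mm long (y -70 to 70), turned at most 0.25 rad. Origin: on the bench under the bottom of the V, halfway along. x points across it away from the robot, y along the V to the stop (robot's left). The 120 degree V has its bottom 1 mm above the bench; its far flank rises to 20 mm at x = 33, then flat to x = 68. A seated pillar's axis is at x = 0, z = 17.2 mm.
- stop_face (a point): Face of the round end-stop button, 14 mm across, in line with a seated pillar: x = 0, y = 66, z = 17.2 mm in the V-block's frame. Its plate stands at y = 70 to 80 (x -24 to 32, 36 mm high), a brass screw behind it to y = 98. A pillar against it reaches to y = -94 mm, 24 mm past the open end of the V.
- keeper (a joint): Red keeper arm, swings level about an upright pivot. 0: it points along the V-block's +y, parked behind the V; grows counter-clockwise seen from above; 1.57 rad: it points to -x, across a seated pillar; limit 1.6. Starts at 0 to 0.3, stays where left (about 1 N at the knob moves it). 16 mm wide, 33.4 to 41.4 mm above the bench: it passes 2 mm over a seated pillar, not over one on the lip.
- keeper_knob (a point): Middle of the upright black knob near the keeper's free end, 60 mm from the pivot, 14 mm across, standing from 46 to 63 mm above the bench (9 mm steel neck below it down to the arm). Push it sideways to swing the arm.
- spare_eyepiece: Bystander: black microscope eyepiece standing on the bench, 33 mm across, 43 mm high. Origin: centre of its underside.
- objective_can: Bystander: white screw-top can with black lid, 43 mm across, 65 mm high. Origin: centre of its underside.
- vial: Bystander: glass vial with black cap and green contents, 24 mm across, 60 mm high. Origin: centre of its underside.
- lip (a point): Middle of the V's near lip, x = -12.5, y = 0, z = 7.4 mm in the V-block's frame: a 3 mm flat (x -14 to -11). Toward the robot a 10 degree ramp falls from it to bench level at x = -56 mm; behind it the V goes down at 30 degrees. A pillar crossing the lip has its axis 21.4 mm above the bench. Fingertips about 12 mm above the bench clear the lip and still push below the axis.
- keeper_pivot (a point): Upright pivot of the keeper arm, x = 48, y = -20 mm in the V-block's frame, at the arm's top (41.4 mm above the bench); its bolt head stands 6 mm higher.
There are look-alikes about, which are no part of the job. Of the things that look like the pillar, the largest one is meant.

How it is judged:
By the outcome, as a careful person would: the job done as asked, in the order asked, and still so for the second after the job is handed in, with the robot touching nothing.
It also fails if it takes over 58 s, if anything falls off the work surface, if the arm or the gripper's body presses on something with over 40 N, if the wrist force passes 120 N, or if a joint passes its speed limit or range.

### The arm

A 7-joint arm with a two-finger parallel gripper is mounted at the origin on a cart in front of the work surface, level with it; the furniture and walls round the work are solid. World frame = base frame: x ahead of the robot, y to its left, z up, the work surface at z = 0. Lengths are in m, angles in rad, forces in N, time in s.
With the tool pointing down it reaches from about 0.425 to 0.925 m from the base axis. Payload 6.8 kg.
Tool frame: the origin (TCP) lies midway between the tips of the shut fingers; the grasp point (between the pads) lies 19 mm behind it; z points along the fingers, y is the line along which they close (so a half turn about z gives the same grasp; the last joint's range is limited). The gripper opens to 85 mm and grips with 20 to 120 N. Pads are 22 mm wide; open, the fingers measure 114 mm over their backs; the gripper's body (76 mm by 85 mm) begins 54 mm behind the grasp point. The pads swing forward as they close: fully open they stand 13 mm farther back than shut.
Start: joints at [-1.357, 0.477, 0.022, 1.555, -0.011, 1.109, -0.083], TCP at [0.213, 0.64, 0.231] pointing down, gripper open.
Joint ranges: [-2.96, 2.96], [-0.34, 2.1], [-1.41, 1.46], [0.24, 2.44], [-1.37, 4.51], [0.17, 1.92], [-2.96, 2.96]. Speed limits (rad/s): [2.39, 2.39, 3.14, 3.14, 3.14, 3.14, 3.14].

### API

Orientations are given as a rotation vector (axis times angle).
In Python, from bench import r gives the robot as it stands.
- The arm moves only by the tool servo_tool, never from a script. Its arguments are lists of equal length, an entry for each row: "turn": the turn, a rotation vector about the world's x, y, z in units of 5 degrees (1.0 is 5 degrees), a list of three; "slide": the shift along the world's x, y, z in units of 30 mm (1.0 is 30 mm), a list of three; "hand": the opening, from 0 (shut) to 1 (fully open). In form: {"turn": [[rx, ry, rz], ...], "slide": [[dx, dy, dz], ...], "hand": [hand, ...]}. A call has 1 to 8 rows; each row is the pose to reach, as a shift and turn from the pose commanded when the call began; what a row does not reach only later rows make up. A row lasts 1/8 s, in which the tool goes at most 62.5 mm and 10.7 degrees, less where a joint would pass 70% of its speed; a pose out of reach is approached as far as the arm can. A call with a gripper value outside its range is refused whole. The fingers move at their own pace and stop on an object; "squeeze" is the grip in N (left out, the last holds). Time passes only in rows, so rows that repeat a pose let the fingers close. It gives the time, the measured TCP pose, the force, the opening and the grip force at its end, in the units of the state.
- r.get_obs(): the state, without advancing time (a new reading comes with each control period).
- r.grab_frame(name): name is "scene" or "side" or "wrist"; returns (picture, depth): 480x640x3 uint8, red, green, blue; 480x640 float32, m along the optical axis (not along the pixel's ray), 0 where there is no reading.
- r.get_calibration(name): a dict with "fovy" (degrees; the focal length in pixels is half the picture's height over the tangent of half this angle, whatever the lens; pixels are square), "cx", "cy" (the principal point, pixels), "R" (3x3) and "t" (3): a world point X has camera coordinates R X + t. Camera axes: x right, y down, z forward; pixel columns grow to the right and rows downward; lengths in m; the calibration is good to about 2 mm. A picture is of the moment at which its call begins: read the wrist's pose just before it. get_calibration takes no time and is no camera call; for the wrist camera it gives the pose at the moment of the call.
- r.hand_in(): hands the job in; it is judged then, once.
The state is a dict: "clock": time; "joints": joint angles; "qvel": joint speeds; "tau": joint torques, N m; "tcp_pos": TCP position; "orientation": TCP orientation; "contact_force": force on the tool from outside, world axes, zero at the start; "moment": the same for the moment, N m; "grip_width": finger opening in m; "gripper_force": force on a finger pad.
Only numpy, scipy, OpenCV 4.12 (cv2) and the standard library are available. Lean on these libraries where they do the work, as an engineer would, in place of code of your own. Each camera call takes 0.05 s, during which the arm holds its last target. There are 200 camera calls.

## Working session

There is one attempt and no reset: what is moved stays moved. The work goes in short steps, Python scripts to look and compute and a tool call to move; the robot and the scene stay as the last step left them, time stands still between calls to the robot, and variables do not carry over. Pictures are saved under pics/ and viewed, at most 13 in all, crops included, and the job is handed in when it is done.

Besides the shell and the picture viewer there is one more tool, called after "Emit:" as a command line: name --argument value ..., lists and objects as JSON in quotes. servo_tool: Moves the arm, as the interface text tells. Its arguments: {"type":"object","properties":{"turn":{"type":"array"},"slide":{"type":"array"},"hand":{"type":"array"},"squeeze":{"type":"number"}},"required":["turn","slide","hand"]}

```bash
mkdir -p pics; python3 - <<'E'
from bench import r
import cv2,numpy as np
o=r.get_obs();print(o['clock'],o['tcp_pos'],o['orientation'],o['grip_width'])
for n in ['scene','side']:
    p,d=r.grab_frame(n);cv2.imwrite(f'pics/{n}0.png',p[:,:,::-1]);np.savez(f'{n}0.npz',p=p,d=d,**{k:np.array(v) for k,v in r.get_calibration(n).items()})
    print(n,r.get_calibration(n))
E
```

```text
0.0 [0.21329621 0.63977021 0.23032289] [-5.03285752e-01 -3.10084050e+00  2.90299619e-03] 0.08556983240989133
scene {'fovy': 53.55346683379469, 'cx': 323.1361743888292, 'cy': 233.6378148029635, 'R': array([[ 0.61921725, -0.78509435, -0.01403098],
       [-0.4143599 , -0.31152997, -0.85513446],
       [ 0.66699016,  0.53532788, -0.51821635]]), 't': array([-0.38736372,  0.23535423,  0.57004331])}
side {'fovy': 47.939350581936694, 'cx': 325.5477097038604, 'cy': 245.52300690412278, 'R': array([[ 0.99425731, -0.10491656,  0.0210932 ],
       [-0.03514802, -0.50631433, -0.86163241],
       [ 0.1010793 ,  0.85594294, -0.50709433]]), 't': array([-0.54765947,  0.05075456,  1.07656592])}
```

View pics/scene0.png

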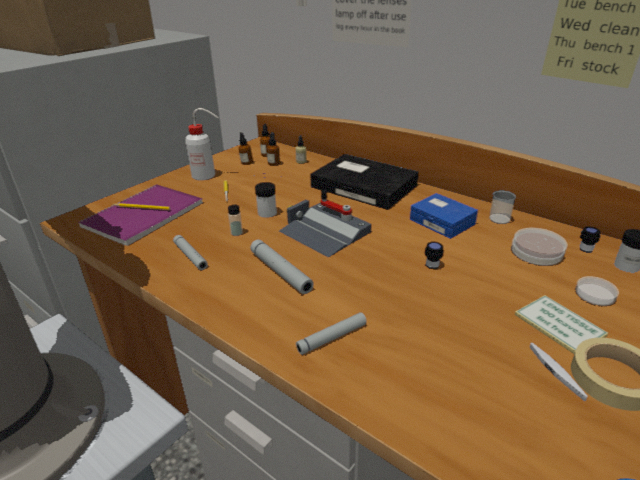

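View pics/side0.png

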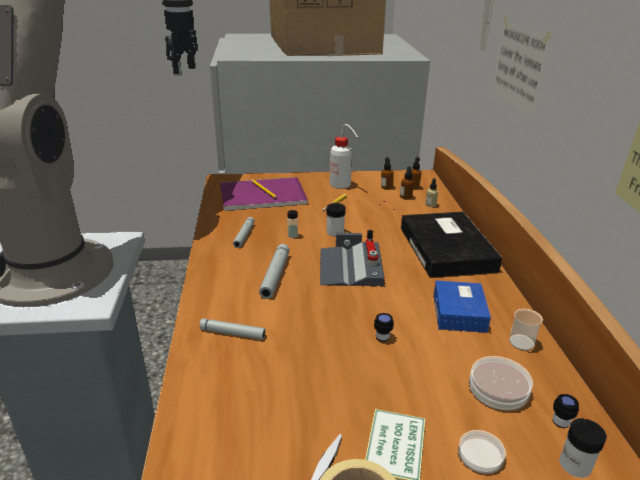

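Scene candidates for the pillar are the tubes at (281,266), (190,252) and (332,333). The first is the thickest and longest and lies in front of the V-block at (325,228), so I choose it. I'll check it in a close crop and measure it.

```bash
cat > h.py <<'E'
import numpy as np,cv2
def load(n):
    z=np.load(n);return z
def cloud(z):
    d=z['d'];h,w=d.shape;f=h/2/np.tan(np.radians(float(z['fovy']))/2)
    u,v=np.meshgrid(np.arange(w),np.arange(h))
    P=np.stack([(u-z['cx'])/f*d,(v-z['cy'])/f*d,d],-1)
    W=(P-z['t'])@z['R'];W[d==0]=np.nan
    return W
def proj(z,X):
    f=z['d'].shape[0]/2/np.tan(np.radians(float(z['fovy']))/2)
    c=np.atleast_2d(X)@z['R'].T+z['t'];return c[:,:2]/c[:,2:]*f+[z['cx'],z['cy']]
E
python3 - <<'E'
from h import *
z=load('scene0.npz');W=cloud(z)
p=z['p'][175:325,170:380,::-1]
cv2.imwrite('pics/crop0.png',cv2.resize(p,None,fx=3.8,fy=3.8,interpolation=cv2.INTER_CUBIC))
for n,boxes in (('scene0.npz',{'pil':(245,235,318,297),'small':(170,232,210,272),'med':(295,312,370,357)}),('side0.npz',{'pil':(255,240,294,300),'small':(230,214,257,248),'med':(198,315,268,343)})):
  z=load(n);W=cloud(z)
  for k,(a,b,c,d) in boxes.items():
    q=W[b:d,a:c].reshape(-1,3);q=q[(q[:,2]>.006)&(q[:,2]<.05)]
    m=np.median(q[:,:2],0);q=q[np.linalg.norm(q[:,:2]-m,axis=1)<.11]
    e=cv2.minAreaRect(q[:,:2].astype(np.float32)*1000)
    print(n,k,len(q),np.round(e[0],1),np.round(e[1],1),round(e[2],1),'ztop',np.percentile(q[:,2],98))
# all high stuff clusters around V
for n in('scene0.npz','side0.npz'):
  z=load(n);W=cloud(z)
  g=np.zeros((300,300),np.float32)
  print(n)
  for k,(u,v) in ({'vial':(235,207),'can':(265,187),'eyep':(433,246)} if n[1]=='c' else {'vial':(292,214),'can':(336,208),'eyep':(384,320)}).items(): print(k,W[v,u].round(3))
E
```

```text
scene0.npz pil 1129 [443.5 -47.4] [163.7  28.2] 76.1 ztop 0.02803538456921868
scene0.npz small 435 [378.3 120.1] [115.   19.8] 75.3 ztop 0.01979866149598302
scene0.npz med 940 [ 367.3 -222.1] [ 19.6 113.9] 69.8 ztop 0.019633424439329056
side0.npz pil 753 [443.8 -49.3] [163.6  28.1] 76.1 ztop 0.029160856622236074
side0.npz small 272 [379.4 117.9] [116.7  19.1] 75.4 ztop 0.0210779976833693
side0.npz med 705 [ 366.3 -223.7] [ 20.7 113. ] 73.3 ztop 0.020436721344241238
scene0.npz
vial [0.487 0.106 0.061]
can [0.581 0.117 0.064]
eyep [ 0.619 -0.249  0.041]
side0.npz
vial [0.486 0.1   0.06 ]
can [0.585 0.114 0.065]
eyep [ 0.62  -0.26   0.043]
```

View pics/crop0.png

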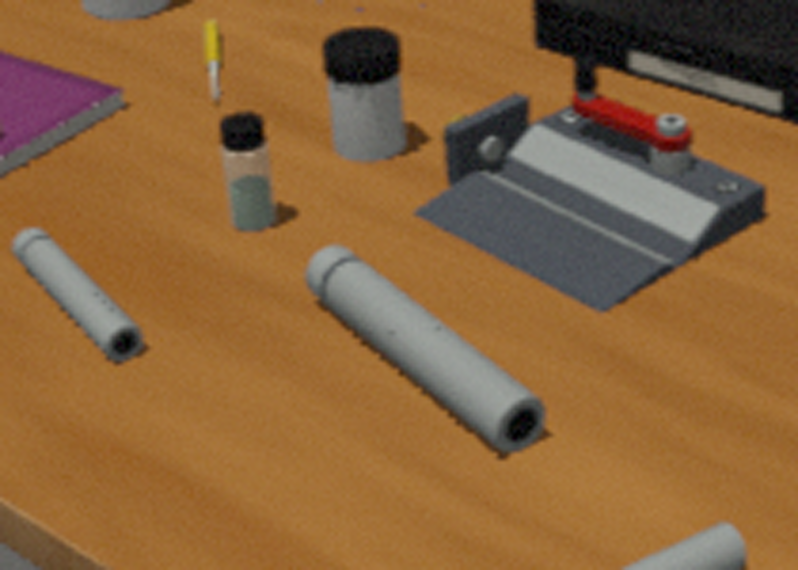

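The crop shows the wide pillar running from crop (335,270) to (520,425), and it measures 164 x 28 mm, so the choice is right. The V-block's stop plate is on the left at (490,150), and the red keeper's pivot is at (672,125) with its knob at (585,75). Next I fit the V-block's pose.

```bash
cat > fitv.py <<'E'
from h import *
from scipy.optimize import differential_evolution
def H(x,y):
    z=np.interp(x,[-56,-14,-11,0,33,68],[0,7.4,7.4,1,20,20])
    z=np.where((np.abs(y)<70)&(x>-56)&(x<68),z,0.)
    return np.where((y>70)&(y<80)&(x>-24)&(x<32),36.,z)
def fit(files):
    out=[]
    for sets in files:
        Q=np.concatenate([cloud(load(n)).reshape(-1,3) for n in sets]);Q=Q[np.isfinite(Q[:,0])]*1000
        Q=Q[(np.hypot(Q[:,0]-590,Q[:,1]+10)<120)&(Q[:,2]<38)&(Q[:,2]>-8)]
        def loc(p):
            c,s=np.cos(p[2]),np.sin(p[2]);d=Q[:,:2]-p[:2];return d[:,0]*c+d[:,1]*s,-d[:,0]*s+d[:,1]*c
        def cost(p):
            x,y=loc(p);e=np.abs(Q[:,2]-H(x,y));return np.minimum(e,6).mean()
        r=differential_evolution(cost,[(500,660),(-80,60),(-.35,.35)],seed=1,popsize=20,tol=1e-6)
        print(sets,r.x.round(3),r.fun.round(3),len(Q));out.append(r.x)
    return out
if __name__=='__main__':
    P=fit([['scene0.npz'],['side0.npz'],['scene0.npz','side0.npz']])[-1]
    c,s=np.cos(P[2]),np.sin(P[2])
    w2v=lambda X:np.stack([(X[...,0]-P[0])*c+(X[...,1]-P[1])*s,-(X[...,0]-P[0])*s+(X[...,1]-P[1])*c,X[...,2]],-1)
    for n in('scene0.npz','side0.npz'):
        z=load(n);p=z['p'].astype(int);V=w2v(cloud(z)*1000);
        near=(np.abs(V[...,0]-48)<60)&(np.abs(V[...,1])<100)&(V[...,2]>25)&(V[...,2]<75)
        red=near&(p[...,0]>2*p[...,1])&(p[...,0]>90)
        q=V[red];e=q-np.array([48,-20,0]);L=np.hypot(e[:,0],e[:,1]);m=(L>15)
        print(n,'keeper ang',np.median(np.arctan2(-e[m,0],e[m,1])),L.max())
        k=near&(V[...,2]>48)&(V[...,2]<70);print('high pts',V[k].mean(0).round(1),k.sum())
        for nm,uv in ({'vial':(235,207),'can':(265,187),'eyep':(433,246)} if n[1]=='c' else {'vial':(292,214),'can':(336,208),'eyep':(384,320)}).items(): print(nm,V[uv[1],uv[0]].round(0))
    print('pillar',w2v(np.array([443.7,-48.3,14])),'ang rel',np.radians(76.1-90)-P[2])
    np.save('V.npy',P)
E
python3 fitv.py
```

```text
['scene0.npz'] [ 5.94192e+02 -2.31380e+01 -1.04000e-01] 1.453 5722
['side0.npz'] [ 5.9273e+02 -2.5224e+01 -1.0700e-01] 1.616 5640
['scene0.npz', 'side0.npz'] [ 5.9341e+02 -2.3642e+01 -1.0700e-01] 1.551 11362
scene0.npz keeper ang 0.1551370971994481 63.419753898476266
high pts [43.2 33.8 56.2] 54
vial [-120.  118.   61.]
can [-27. 139.  64.]
eyep [  50. -222.   41.]
side0.npz keeper ang 0.09048010684587975 61.22040679348212
high pts [45.2 26.6 56.3] 59
vial [-120.  111.   60.]
can [-23. 136.  65.]
eyep [  52. -232.   43.]
pillar [-146.22149824  -40.50214093   14.        ] ang rel -0.13562127545312905
```

Emit:
servo_tool --turn '[[0, 0, 0.1], [0, 0, 0.2], [0, 0, 0.4], [0, 0, 0.5], [0, 0, 0.6], [0, 0, 0.8], [0, 0, 0.9], [0, 0, 0.9]]' --slide '[[1, -1.5, 0], [2, -3, 0], [3, -4.6, 0], [4, -6.3, 0], [5, -8, 0], [6, -9.8, 0], [6.9, -11.6, 0], [7.1, -13.5, 0]]' --hand '[1, 1, 1, 1, 1, 1, 1, 1]'

```text
clock: 1.1
tcp_pos: [0.4279, 0.2331, 0.2312]
orientation: [0.384, 3.117, -0.0]
contact_force: [0.3, -0.5, -0.2]
grip_width: 0.0856
gripper_force: 0.0
```

Emit:
servo_tool --turn '[[0, 0.2, 0], [0.1, 0.5, 0], [0.2, 0.8, 0], [0.3, 1.2, 0], [0.4, 1.6, 0], [0.48, 1.94, 0], [0.48, 1.94, 0], [0.48, 1.94, 0]]' --slide '[[0, -1.8, 0], [0, -3.7, 0], [-0.1, -5.6, 0], [-0.3, -7.5, -0.5], [-0.5, -9.15, -1.5], [-0.5, -9.15, -3], [-0.5, -9.15, -4.7], [-0.5, -9.15, -4.7]]' --hand '[1, 1, 1, 1, 1, 1, 1, 1]'

```text
clock: 2.1
tcp_pos: [0.4085, -0.0393, 0.088]
orientation: [-0.36, -2.939, -0.028]
contact_force: [-0.4, -0.1, 0.1]
grip_width: 0.0852
gripper_force: 0.0
```

```bash
python3 - <<'E'
from bench import r
import cv2,numpy as np
from scipy.spatial.transform import Rotation as R
o=r.get_obs();print(o['clock'],o['tcp_pos'],R.from_rotvec(o['orientation']).as_matrix().round(3),o['joints'])
p,d=r.grab_frame('side');cv2.imwrite('pics/s1.png',cv2.resize(p[150:350,180:440,::-1],None,fx=3,fy=3));
E
```

```text
2.1 [ 0.40849932 -0.03934889  0.08802645] [[-0.954  0.241 -0.176]
 [ 0.238  0.97   0.041]
 [ 0.181 -0.003 -0.984]] [-0.33085054  0.37822209  0.37348941  2.18244672 -0.23860528  0.79973828
  1.5407381 ]
```

View pics/s1.png

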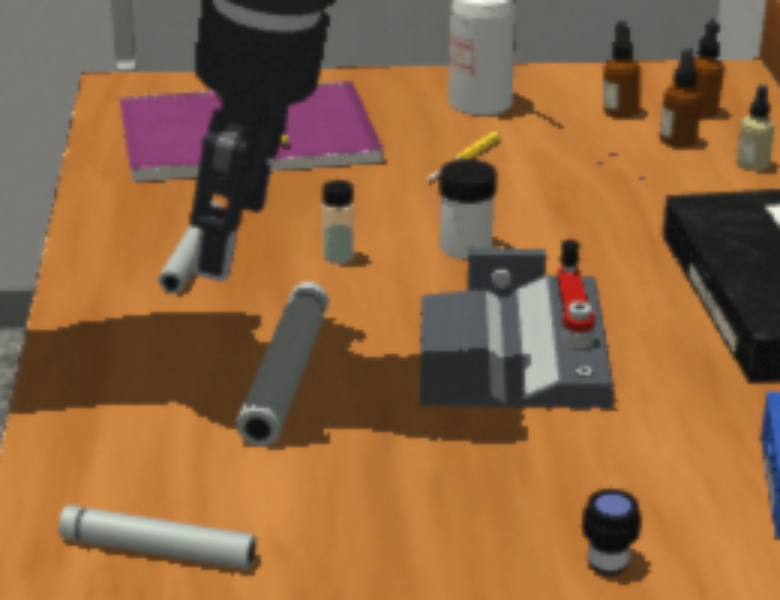

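The gripper hangs open behind the pillar (crop (283,360)), with the fingers around (215,240). The vial, can and eyepiece are clear. I'll lower it.

Emit:
servo_tool --turn '[[0, 0, 0], [0, 0, 0], [0, 0, 0], [0, 0, 0], [0, 0, 0]]' --slide '[[0, 0, -1], [0, 0, -2], [0, 0, -2.6], [0, 0, -2.95], [0, 0, -2.95]]' --hand '[1, 1, 1, 1, 1]'

```text
clock: 2.78
tcp_pos: [0.4123, -0.039, 0.0027]
orientation: [-0.36, -2.948, -0.032]
contact_force: [-0.6, -0.1, 0.1]
grip_width: 0.0855
gripper_force: 0.0
```

Emit:
servo_tool --turn '[[0, 0, 0.1], [0, 0, 0.3], [0, 0, 0.5], [0, 0, 0.7], [0, 0, 0.9], [0, 0, 1.15], [0, 0, 1.35], [0, 0, 1.55]]' --slide '[[0.2, -0.02, 0], [0.4, -0.04, 0], [0.6, -0.06, 0], [0.8, -0.08, 0], [1.0, -0.1, 0], [1.2, -0.12, 0], [1.4, -0.14, 0], [1.6, -0.16, 0]]' --hand '[1, 1, 1, 1, 1, 1, 1, 1]'

```text
clock: 3.78
tcp_pos: [0.4599, -0.044, 0.0018]
orientation: [-0.158, -2.963, -0.014]
contact_force: [-0.5, -0.2, -1.1]
grip_width: 0.0854
gripper_force: 0.2
```

```bash
cat > look.py <<'E'
import sys
from bench import r
from h import *
def snap(n,tag):
    c=r.get_calibration(n);p,d=r.grab_frame(n)
    np.savez(f'{n}{tag}.npz',p=p,d=d,**{k:np.array(v) for k,v in c.items()});return p
P=np.load('V.npy');c,s=np.cos(P[2]),np.sin(P[2])
def w2v(X):
    d=X-np.array([P[0],P[1],0]);return np.stack([d[...,0]*c+d[...,1]*s,-d[...,0]*s+d[...,1]*c,d[...,2]],-1)
def grey(W,p):  # pillar-coloured pixels
    p=p.astype(int);return (p.max(-1)-p.min(-1)<30)&(p.mean(-1)>60)
E
python3 - <<'E'
from look import *
o=r.get_obs();print(o['clock'],o['tcp_pos'],w2v(o['tcp_pos']*1000),o['contact_force'])
for n in('scene','side'):
    p=snap(n,'2');W=w2v(cloud(load(f'{n}2.npz'))*1000)
    cv2.imwrite(f'pics/{n}2.png',cv2.resize(p[170:330,200:400,::-1] if n=='scene' else p[190:330,240:430,::-1],None,fx=3,fy=3))
E
```

```text
3.775 [ 0.45987257 -0.04398987  0.00178399] [-130.60160566  -34.48981505    1.78399497] [-0.50428691 -0.20152091 -1.08877467]
```

View pics/side2.png

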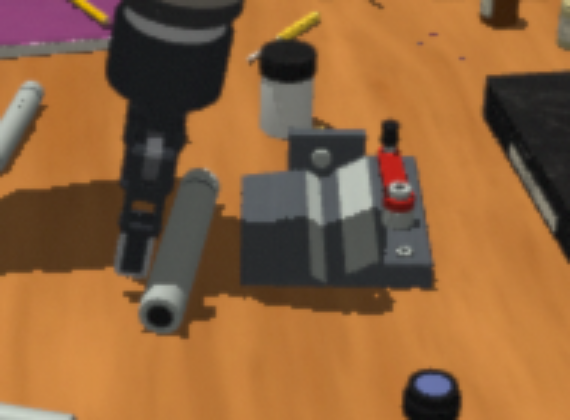

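The pillar rolls ahead of both fingers and is nearly parallel to the V; its right end is at crop (160,315). I'll measure it.

```bash
cat >> look.py <<'E'
def pillar(tag,x0,x1):
    for n in('scene','side'):
        z=load(f'{n}{tag}.npz');W=w2v(cloud(z)*1000);g=grey(W,z['p'])
        m=g&(W[...,0]>x0)&(W[...,0]<x1)&(np.abs(W[...,1]+40)<110)&(W[...,2]>20)&(W[...,2]<40)
        q=W[m]
        if len(q)<20: print(n,'few');continue
        f=np.polyfit(q[:,1],q[:,0],1)
        print(n,len(q),'x@-40',np.polyval(f,-40).round(1),'slope',f[0].round(3),'y',np.percentile(q[:,1],[1,99]).round(1),'ztop',np.percentile(q[:,2],95).round(1))
E
python3 - <<'E'
from look import *
pillar('2',-112,-60)
E
```

```text
scene 409 x@-40 -100.0 slope 0.095 y [-125.2   29.7] ztop 27.8
side 533 x@-40 -93.4 slope 0.114 y [-127.   27.] ztop 28.7
```

Emit:
servo_tool --turn '[[0, 0, 0.2], [0, 0, 0.4], [0, 0, 0.6], [0, 0, 0.8], [0, 0, 1.0], [0, 0, 1.0], [0, 0, 1.0], [0, 0, 1.0]]' --slide '[[0.15, -0.02, 0], [0.3, -0.03, 0], [0.45, -0.05, 0], [0.6, -0.06, 0], [0.75, -0.08, 0], [0.95, -0.1, 0], [1.15, -0.12, 0], [1.35, -0.14, 0]]' --hand '[1, 1, 1, 1, 1, 1, 1, 1]'

```text
clock: 4.88
tcp_pos: [0.5001, -0.0482, 0.0018]
orientation: [-0.031, -2.966, -0.003]
contact_force: [-1.7, 0.3, 1.2]
grip_width: 0.0856
gripper_force: 0.7
```

```bash
python3 - <<'E'
from look import *
o=r.get_obs();print(o['clock'],o['tcp_pos'],w2v(o['tcp_pos']*1000),o['contact_force'])
for n in('scene','side'): snap(n,'3')
pillar('3',-75,-20)
E
```

```text
4.875 [ 0.5000735  -0.04823664  0.00178032] [-90.17704254 -34.41982922   1.78032238] [-1.70891079  0.30662643  1.21911784]
scene 524 x@-40 -57.9 slope 0.107 y [-130.4   28.7] ztop 28.8
side 580 x@-40 -49.5 slope 0.141 y [-133.   24.] ztop 30.2
```

Emit:
servo_tool --turn '[[0, 0, 0], [0, 0, 0], [0, 0, 0], [0, 0, 0], [0, 0, 0], [0, 0, 0], [0, 0, 0], [0, 0, 0]]' --slide '[[-0.2, 0, 0], [-0.3, -0.5, 0], [-0.3, -1.0, 0], [-0.1, -1.02, 0], [0.05, -1.04, 0], [0.2, -1.05, 0], [0.35, -1.07, 0], [0.5, -1.08, 0]]' --hand '[1, 1, 1, 1, 1, 1, 1, 1]'

```text
clock: 5.98
tcp_pos: [0.5146, -0.0803, 0.0017]
orientation: [-0.03, -2.966, -0.003]
contact_force: [-3.2, -0.1, 2.5]
grip_width: 0.0854
gripper_force: 1.7
```

```bash
python3 - <<'E'
from look import *
o=r.get_obs();print(o['clock'],o['tcp_pos'],w2v(o['tcp_pos']*1000),o['contact_force'])
for n in('scene','side'):
    p=snap(n,'4')
a=load('scene4.npz')['p'][190:330,250:400,::-1];b=load('side4.npz')['p'][210:330,260:400,::-1]
f=lambda i:cv2.resize(i,(400,int(400*i.shape[0]/i.shape[1])))
a,b=f(a),f(b);H=min(len(a),len(b));cv2.imwrite('pics/both4.png',np.hstack([a[:H],b[:H]]))
pillar('4',-75,-10)
E
```

```text
5.975 [ 0.51461371 -0.08025691  0.00169536] [-72.30097771 -64.7045096    1.69536171] [-3.24099811 -0.14320125  2.54579753]
scene 523 x@-40 -52.9 slope -0.037 y [-129.9   28.6] ztop 31.2
side 300 x@-40 -35.7 slope 0.101 y [-132.2   67.8] ztop 33.6
```

View pics/both4.png

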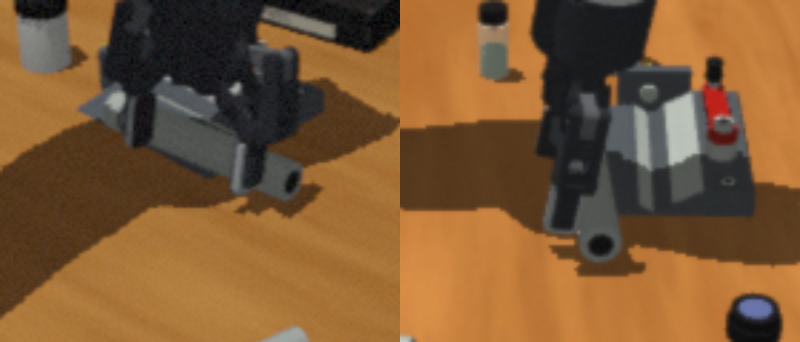

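Scene view (left): the pillar now lies parallel on the ramp against both fingers, with its right end at (292,180). I'll push it over the lip.

Emit:
servo_tool --turn '[[0, 0, -0.25], [0, 0, -0.5], [0, 0, -0.75], [0, 0, -1.0], [0, 0, -1.0], [0, 0, -1.0], [0, 0, -1.0], [0, 0, -1.0]]' --slide '[[0.12, -0.01, 0], [0.25, -0.02, 0], [0.4, -0.04, 0], [0.55, -0.06, 0], [0.7, -0.08, 0], [0.85, -0.09, 0], [1.0, -0.1, 0], [1.1, -0.12, 0]]' --hand '[1, 1, 1, 1, 1, 1, 1, 1]'

```text
clock: 7.08
tcp_pos: [0.5494, -0.0842, 0.0019]
orientation: [-0.16, -2.965, -0.014]
contact_force: [0.1, -0.9, 0.7]
grip_width: 0.0851
gripper_force: 0.0
```

```bash
cat >> look.py <<'E'
def both(tag):
    o=r.get_obs();print(o['clock'],o['tcp_pos'],w2v(o['tcp_pos']*1000),o['contact_force'])
    for n in('scene','side'): snap(n,tag)
    a=load(f'scene{tag}.npz')['p'][190:330,250:400,::-1];b=load(f'side{tag}.npz')['p'][210:330,260:400,::-1]
    f=lambda i:cv2.resize(i,(400,int(400*i.shape[0]/i.shape[1])))
    a,b=f(a),f(b);H=min(len(a),len(b));cv2.imwrite(f'pics/both{tag}.png',np.hstack([a[:H],b[:H]]))
E
python3 - <<'E'
from look import *
both('5');pillar('5',-45,20)
E
```

```text
7.075 [ 0.54941652 -0.08416386  0.00190075] [-37.27996128 -64.87303225   1.90075036] [ 0.14577507 -0.87336097  0.68429753]
scene 598 x@-40 -12.6 slope 0.031 y [-132.3   69.1] ztop 34.3
side 543 x@-40 4.8 slope 0.11 y [-135.1   21.1] ztop 33.3
```

View pics/both5.png

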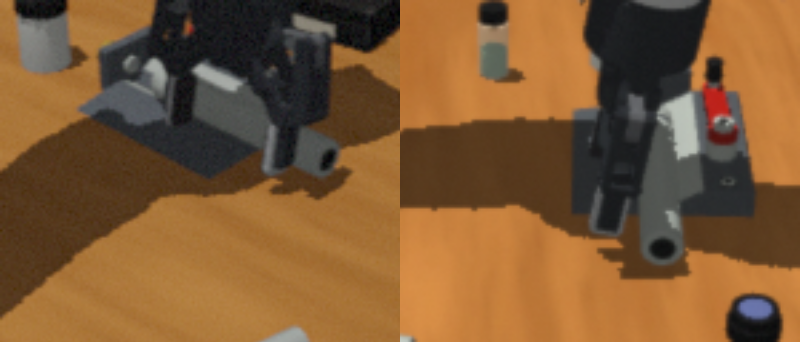

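Emit:
servo_tool --turn '[[0, 0, 0], [0, 0, 0], [-0.05, -0.5, 0], [-0.1, -1, 0], [-0.15, -1.5, 0], [-0.21, -1.99, 0], [-0.21, -1.99, 0], [-0.21, -1.99, 0]]' --slide '[[-0.5, 0.05, 0], [-1.2, 0.1, 0.5], [-1.2, 0.1, 2.2], [-0.6, -1.4, 3.2], [0.3, -2.9, 3.2], [0.87, -3.45, 3.2], [0.87, -3.45, 3], [0.87, -3.45, 3]]' --hand '[1, 1, 1, 0.5, 0, 0, 0, 0]'

```text
clock: 8.18
tcp_pos: [0.5725, -0.1853, 0.0903]
orientation: [-0.167, -3.133, -0.004]
contact_force: [0.6, 0.1, -0.8]
grip_width: -0.0002
gripper_force: 0.0
```

```bash
python3 - <<'E'
from look import *
both('6');pillar('6',-30,12)
E
```

```text
8.175 [ 0.57247041 -0.18527343  0.09028059] [  -3.56183417 -162.9429859    90.28058981] [ 0.64595491  0.08131412 -0.76468254]
scene 729 x@-40 -5.5 slope -0.0 y [-132.4   67.8] ztop 31.0
side 359 x@-40 -7.5 slope -0.085 y [-134.2   69.4] ztop 32.1
```

View pics/both6.png

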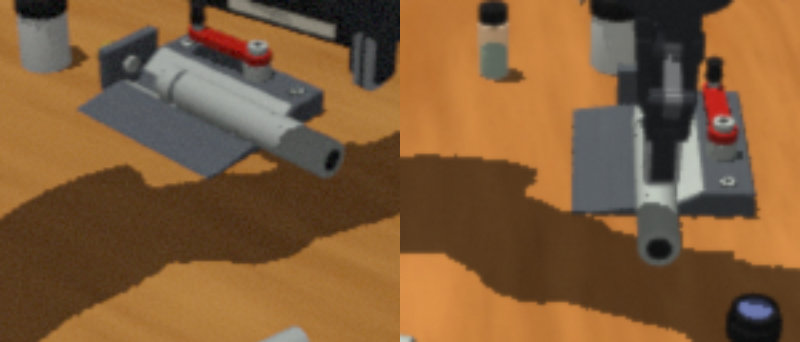

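The pillar is seated in the V; its right end overhangs at (325,160) in the scene view. I'll lower the shut fingers beyond that end.

Emit:
servo_tool --turn '[[0, 0, 0], [0, 0, 0], [0, 0, 0], [0, 0, 0], [0, 0, 0]]' --slide '[[0.1, -0.15, -1], [0.1, -0.15, -2], [0.1, -0.15, -2.5], [0.1, -0.15, -2.7], [0.1, -0.15, -2.7]]' --hand '[0, 0, 0, 0, 0]'

```text
clock: 8.9
tcp_pos: [0.5773, -0.192, 0.0111]
orientation: [0.169, 3.137, 0.001]
contact_force: [0.1, -0.1, 0.8]
grip_width: -0.0
gripper_force: 0.0
```

```bash
python3 - <<'E'
from look import *
o=r.get_obs();print(o['clock'],w2v(o['tcp_pos']*1000),o['contact_force'])
for n in('scene','side'):
    snap(n,'7');z=load(f'{n}7.npz');W=w2v(cloud(z)*1000)
    q=W[(W[...,0]>-25)&(W[...,0]<25)&(W[...,1]<-75)&(W[...,1]>-145)&(W[...,2]>24)&(W[...,2]<36)]
    print(n,len(q),np.polyfit(q[:,1],q[:,0],1),np.median(q[:,0]),q[:,1].min())
E
```

```text
8.9 [   1.96775947 -169.08474601   11.08948416] [ 0.12800904 -0.06703949  0.7986709 ]
scene 231 [-0.01985251 -5.48865189] -4.067500194625762 -133.45887774637305
side 21 [ -0.04561914 -15.79920946] -10.977899878843118 -134.30674922284322
```

Emit:
servo_tool --turn '[[0, 0, 0], [0, 0, 0], [0, 0, 0], [0, 0, 0], [0, 0, 0], [0, 0, 0], [0, 0, 0], [0, 0, 0]]' --slide '[[-0.05, 0.2, 0], [-0.03, 0.4, 0], [0.0, 0.55, 0], [0.02, 0.7, 0], [0.04, 0.85, 0], [0.05, 1.05, 0], [0.07, 1.25, 0], [0.1, 1.45, 0]]' --hand '[0, 0, 0, 0, 0, 0, 0, 0]'

```text
clock: 10.0
tcp_pos: [0.58, -0.1484, 0.0109]
orientation: [0.17, 3.137, 0.0]
contact_force: [-1.1, -1.7, -0.0]
grip_width: 0.0003
gripper_force: 1.1
```

Emit:
servo_tool --turn '[[0, 0, 0], [0, 0, 0], [0, 0, 0], [0, 0, 0]]' --slide '[[0.01, 0.12, 0], [0.02, 0.24, 0], [0.03, 0.34, 0], [0.04, 0.44, 0]]' --hand '[0, 0, 0, 0]'

```text
clock: 10.5
tcp_pos: [0.5814, -0.1354, 0.0108]
orientation: [0.17, 3.137, 0.0]
contact_force: [-0.1, -1.0, 0.3]
grip_width: -0.0001
gripper_force: 1.0
```

```bash
python3 - <<'E'
from look import *
both('8')
for n in('scene','side'):
    z=load(f'{n}8.npz');W=w2v(cloud(z)*1000)
    q=W[(W[...,0]>-25)&(W[...,0]<25)&(W[...,1]<-65)&(W[...,1]>-145)&(W[...,2]>24)&(W[...,2]<36)]
    print(n,len(q),np.median(q[:,0]),q[:,1].min())
E
```

```text
10.5 [ 0.58135422 -0.13537552  0.01083908] [-5.66900238e-02 -1.12381761e+02  1.08390767e+01] [-0.07513713 -1.00510926  0.25786573]
scene 201 -6.200577538802927 -127.43840956471347
side 71 -2.384252189506091 -130.19805489181715
```

View pics/both8.png

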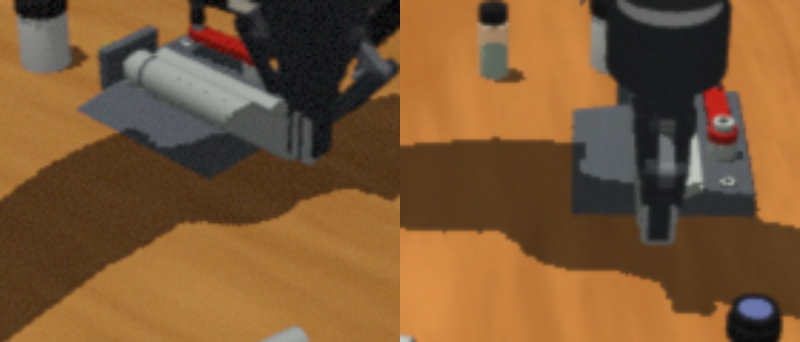

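The shut fingers are pushing the pillar's end at (290,135), and its far end is nearly at the button at (135,68). I'll push slowly until the force rises.

Emit:
servo_tool --turn '[[0, 0, 0], [0, 0, 0], [0, 0, 0]]' --slide '[[0.01, 0.07, 0], [0.01, 0.13, 0], [0.02, 0.17, 0]]' --hand '[0, 0, 0]'

```text
clock: 10.98
tcp_pos: [0.5817, -0.1311, 0.0108]
orientation: [0.17, 3.137, -0.001]
contact_force: [-1.2, -4.9, -0.7]
grip_width: 0.0003
gripper_force: 2.8
```

Emit:
servo_tool --turn '[[0, 0, 0], [0, 0, 0], [0, 0, 0]]' --slide '[[0.0, 0.03, 0], [0.01, 0.07, 0], [0.01, 0.1, 0]]' --hand '[0, 0, 0]'

```text
clock: 11.35
tcp_pos: [0.5816, -0.1309, 0.0109]
orientation: [0.174, 3.136, -0.006]
contact_force: [-0.3, -11.2, -1.5]
grip_width: -0.0001
gripper_force: 5.5
```

The pillar is at the stop: 11 N without motion. I'll back off and look at the knob.

Emit:
servo_tool --turn '[[0, 0, 0], [0, 0, 0], [0, 0, 0], [0, 0, 0], [0, 0, 0], [0, 0, 0]]' --slide '[[-0.05, -0.4, 0], [-0.1, -1.0, 0], [-0.1, -1.1, 1.5], [-0.5, -1.5, 3], [-1.2, -2.0, 4], [-1.2, -2.0, 4]]' --hand '[0, 0, 0, 0, 0, 0]'

```text
clock: 12.1
tcp_pos: [0.546, -0.1901, 0.1333]
orientation: [0.175, 3.133, -0.0]
contact_force: [0.3, 0.3, -0.9]
grip_width: 0.0001
gripper_force: 0.0
```

```bash
python3 - <<'E'
from look import *
both('9')
for n in('scene','side'):
    z=load(f'{n}9.npz');W=w2v(cloud(z)*1000);p=z['p'].astype(int);x,y,h=W[...,0],W[...,1],W[...,2]
    q=W[(abs(x)<25)&(y<-65)&(y>-145)&(h>24)&(h<36)];print(n,'pillar',len(q),np.median(q[:,0]),q[:,1].min())
    q=W[(x>20)&(x<62)&(y>15)&(y<60)&(h>44)&(h<70)];print('knob',len(q),np.median(q,0),q.min(0),q.max(0))
    red=(p[...,0]>2*p[...,1])&(p[...,0]>90)&(abs(x-48)<60)&(abs(y)<80)&(h>38)&(h<48);q=W[red]
    print('red',len(q),np.median(q,0),cv2.minAreaRect(q[:,:2].astype(np.float32)))
    q=W[(x>70)&(x<140)&(y>-20)&(y<110)&(h>25)];print('behind',len(q),q.min(0),np.percentile(q[:,0],1) if len(q) else'',q[:,2].max())
E
```

```text
12.1 [ 0.54603858 -0.19007205  0.13327501] [ -29.33018675 -170.53644355  133.27500573] [ 0.28954499  0.3086817  -0.89698778]
scene pillar 122 -4.269164869724714 -95.52540955831392
knob 57 [42.67550068 36.2183388  55.5458765 ] [39.01140496 31.81284094 44.64619936] [52.04021547 44.55548094 63.43086702]
red 125 [43.73179674  7.58530443 40.41679807] ((45.561256408691406, 6.5911865234375), (18.39545249938965, 77.23723602294922), 2.8798840045928955)
behind 10 [135.86450651  93.22514033  25.20853775] 135.94021759853064 36.880310834697035
side pillar 134 -0.7905145754176512 -97.96539679560958
knob 56 [44.41915763 33.86056699 57.0807594 ] [39.4672851  28.6886054  44.26431891] [50.46613362 42.453934   65.43701592]
red 116 [45.14930981  8.57196111 41.3635974 ] ((47.522796630859375, 2.7492942810058594), (18.54576873779297, 75.77659606933594), 1.152869462966919)
behind 6 [138.56969213  97.7684513   28.21467996] 138.5769259292686 35.75550080355577
```

View pics/both9.png

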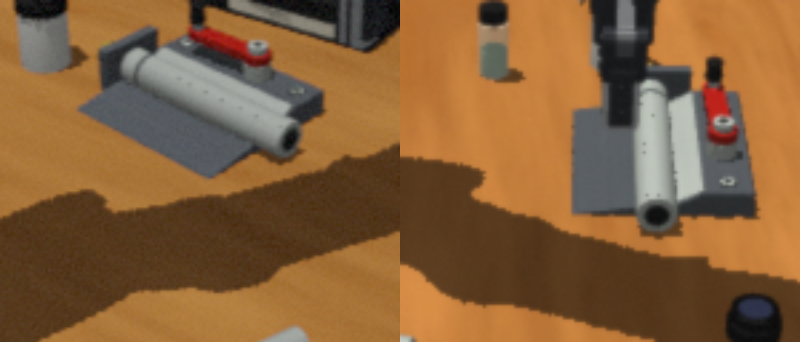

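The pillar lies in the V against the button, with its right end at y of about -95 mm. The knob is at scene crop (197,12), about V (44,38), with free space behind it. I'll move to the far side of the knob.

Emit:
servo_tool --turn '[[0, 0, 0], [0, 0, 0], [0, 0, 0], [0, 0, 0], [0, 0, 0], [0, 0, 0], [0, 0, 0], [0, 0, 0]]' --slide '[[1.1, 1.2, 0], [2.2, 2.5, 0], [3.2, 4.2, 0], [4.0, 5.8, 0], [4.1, 6.5, -0.5], [4.1, 6.5, -1.8], [4.1, 6.5, -2.7], [4.1, 6.5, -2.7]]' --hand '[0, 0, 0, 0, 0, 0, 0, 0]'

```text
clock: 13.2
tcp_pos: [0.6661, 0.0077, 0.0458]
orientation: [-0.169, -3.13, 0.001]
contact_force: [0.6, -0.8, 0.4]
grip_width: 0.0002
gripper_force: 0.0
```

```bash
python3 - <<'E'
from look import *
o=r.get_obs();T=w2v(o['tcp_pos']*1000);print(o['clock'],T,o['contact_force'])
# arc waypoints for the pusher (V frame), rectangle half 11 x 14.5, knob radius 7
piv=np.array([48,-20]);
for a in np.arange(0.0,1.66,.1):
    k=piv+60*np.array([-np.sin(a),np.cos(a)]);t=np.array([-np.cos(a),-np.sin(a)])
    # smallest separation along -t so rectangle just touches the knob circle
    off=next(s for s in np.arange(5,40,.25) if np.hypot(*np.maximum(np.abs(t*s)-[11,14.5],0))>=7)
    w=k-t*off; d=w-T[:2]; print(round(a,2),w.round(0),'units',((np.array([[c,-s],[s,c]])@d)/30).round(2))
E
```

```text
13.2 [68.93800437 38.87759545 45.80278215] [ 0.63626424 -0.82166795  0.39118933]
0.0 [66. 40.] units [-0.09  0.05]
0.1 [60. 42.] units [-0.28  0.12]
0.2 [54. 42.] units [-0.48  0.17]
0.3 [48. 43.] units [-0.67  0.21]
0.4 [43. 43.] units [-0.85  0.23]
0.5 [37. 43.] units [-1.03  0.24]
0.6 [32. 42.] units [-1.2   0.23]
0.7 [27. 41.] units [-1.37  0.22]
0.8 [22. 40.] units [-1.55  0.19]
0.9 [17. 37.] units [-1.74  0.13]
1.0 [11. 33.] units [-1.94  0.03]
1.1 [ 6. 29.] units [-2.14 -0.11]
1.2 [ 1. 23.] units [-2.32 -0.27]
1.3 [-4. 18.] units [-2.49 -0.44]
1.4 [-7. 12.] units [-2.63 -0.62]
1.5 [-10.   6.] units [-2.74 -0.81]
1.6 [-13.  -0.] units [-2.84 -1.  ]
```

Emit:
servo_tool --turn '[[0, 0, 0], [0, 0, 0], [0, 0, 0], [0, 0, 0], [0, 0, 0], [0, 0, 0], [0, 0, 0], [0, 0, 0]]' --slide '[[-0.1, 0.05, 0.12], [-0.28, 0.12, 0.12], [-0.48, 0.17, 0.12], [-0.67, 0.21, 0.12], [-0.85, 0.23, 0.12], [-1.03, 0.24, 0.12], [-1.2, 0.23, 0.12], [-1.37, 0.22, 0.12]]' --hand '[0, 0, 0, 0, 0, 0, 0, 0]'

```text
clock: 14.2
tcp_pos: [0.6277, 0.0145, 0.0533]
orientation: [0.169, 3.137, 0.001]
contact_force: [0.8, 0.3, 0.3]
grip_width: 0.0002
gripper_force: 0.4
```

Emit:
servo_tool --turn '[[0, 0, 0], [0, 0, 0], [0, 0, 0], [0, 0, 0], [0, 0, 0]]' --slide '[[-0.18, -0.03, 0], [-0.37, -0.09, 0], [-0.57, -0.19, 0], [-0.77, -0.33, 0], [-0.95, -0.49, 0]]' --hand '[0, 0, 0, 0, 0]'

```text
clock: 14.82
tcp_pos: [0.599, -0.0004, 0.0534]
orientation: [-0.169, -3.137, -0.001]
contact_force: [0.1, 1.1, 0.4]
grip_width: -0.0003
gripper_force: 0.5
```

```bash
python3 - <<'E'
from look import *
both('10')
for n in('scene','side'):
    z=load(f'{n}10.npz');W=w2v(cloud(z)*1000);p=z['p'].astype(int);x,y,h=W[...,0],W[...,1],W[...,2]
    red=(p[...,0]>2*p[...,1])&(p[...,0]>70)&(abs(x-30)<60)&(abs(y)<80)&(h>30)&(h<50);q=W[red]
    e=q[:,:2]-[48,-20];e=e[np.hypot(*e.T)>20];print(n,len(e),np.median(np.arctan2(-e[:,0],e[:,1])) if len(e) else '')
E
```

```text
14.825 [ 5.98966201e-01 -3.50307972e-04  5.34120719e-02] [ 3.03721458 23.75206405 53.41207189] [0.10327626 1.12458395 0.3863056 ]
scene 136 1.2359185488472262
side 123 1.3115017297384766
```

View pics/both10.png

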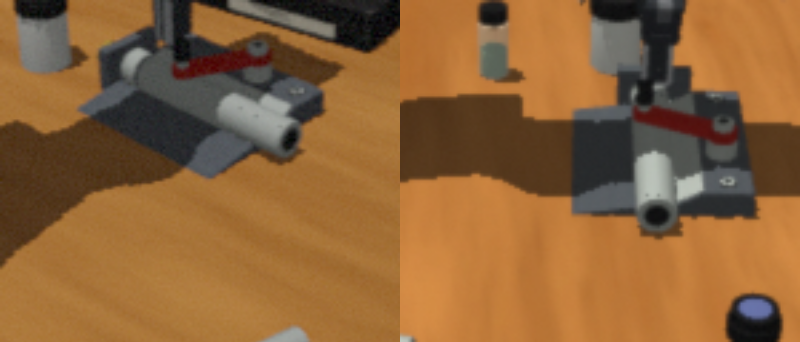

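The keeper is already at about 1.25 rad over the pillar, with its knob at scene (182,55). I'll finish the swing.

Emit:
servo_tool --turn '[[0, 0, 0], [0, 0, 0], [0, 0, 0], [0, 0, 0], [0, 0, 0]]' --slide '[[-0.17, -0.15, 0], [-0.33, -0.32, 0], [-0.45, -0.48, 0], [-0.55, -0.64, 0], [-0.56, -0.7, 0]]' --hand '[0, 0, 0, 0, 0]'

```text
clock: 15.55
tcp_pos: [0.5824, -0.022, 0.0534]
orientation: [-0.17, -3.137, -0.0]
contact_force: [-0.3, 1.4, 0.8]
grip_width: 0.0001
gripper_force: 0.5
```

Emit:
servo_tool --turn '[[0, 0, 0], [0, 0, 0], [0, 0, 0]]' --slide '[[0, -0.03, 0], [0, -0.06, 0], [0, -0.1, 0]]' --hand '[0, 0, 0]'

```text
clock: 15.92
tcp_pos: [0.5826, -0.0242, 0.0533]
orientation: [-0.169, -3.137, -0.001]
contact_force: [-1.3, 1.2, 0.2]
grip_width: -0.0001
gripper_force: 0.5
```

Emit:
servo_tool --turn '[[0, 0, 0], [0, 0, 0], [0, 0, 0]]' --slide '[[0, -0.05, 0], [0, -0.1, 0], [0, -0.1, 0]]' --hand '[0, 0, 0]'

```text
clock: 16.3
tcp_pos: [0.5827, -0.0267, 0.0533]
orientation: [-0.169, -3.137, -0.002]
contact_force: [-1.8, 3.7, -0.3]
grip_width: -0.0001
gripper_force: 1.7
```

```bash
cat > kp.py <<'E'
from look import *
import sys
t=sys.argv[1];both(t)
for n in('scene','side'):
    z=load(f'{n}{t}.npz');W=w2v(cloud(z)*1000);p=z['p'].astype(int);x,y,h=W[...,0],W[...,1],W[...,2]
    red=(p[...,0]>2*p[...,1])&(p[...,0]>70)&(abs(x-30)<60)&(abs(y)<80)&(h>36)&(h<46);q=W[red]
    f=np.polyfit(q[:,0],q[:,1],1);print(n,len(q),'slope ang',np.pi/2-np.arctan(-f[0])*-1,f,'med',np.median(q,0))
    e=q[:,:2]-[48,-20];e=e[np.hypot(*e.T)>20];print(np.median(np.arctan2(-e[:,0],e[:,1])))
    q=W[(abs(x)<25)&(y<-60)&(y>-145)&(h>24)&(h<36)];print('pillar',len(q),np.median(q[:,0]),q[:,1].min())
E
python3 kp.py 11
```

```text
16.3 [ 0.58267201 -0.02665002  0.05331662] [-10.35565978  -4.13711422  53.31661528] [-1.76673578  3.72801184 -0.31195749]
scene 153 slope ang 1.5548168480021314 [ 1.59808390e-02 -2.55293139e+01] med [ 17.01670026 -26.64983495  40.26668733]
1.7249931334442983
pillar 142 -4.215145269604278 -94.86043983770463
side 200 slope ang 1.5653511848749608 [ 5.44519574e-03 -2.68121358e+01] med [ 18.7339164  -28.36092516  40.47041816]
1.7664765763090962
pillar 155 -0.763475538478458 -99.50899580921562
```

The force has risen at the limit and the arm lies straight across. I'll withdraw and check.

Emit:
servo_tool --turn '[[0, 0, 0], [0, 0, 0], [0, 0, 0], [0, 0, 0], [0, 0, 0], [0, 0, 0], [0, 0, 0]]' --slide '[[0.03, 0.3, 0], [0.06, 0.6, 0.2], [0.06, 0.6, 1.8], [0.06, 0.6, 3.5], [-0.5, 1.5, 4.5], [-1, 3, 4.5], [-1, 3, 4.5]]' --hand '[0, 0, 0, 0, 0, 0, 0]'

```text
clock: 17.27
tcp_pos: [0.5522, 0.0672, 0.1892]
orientation: [0.159, 3.137, 0.004]
contact_force: [-0.5, -0.1, -0.9]
grip_width: 0.0002
gripper_force: 0.0
```

```bash
python3 kp.py 12; python3 - <<'E'
from look import *
for n,D in (('scene',{'vial':(235,207),'can':(265,187),'eyep':(433,246)}),('side',{'vial':(292,214),'can':(336,208),'eyep':(384,320)})):
    a,b=load(n+'0.npz'),load(n+'12.npz')
    for k,(u,v) in D.items(): print(n,k,(1000*(cloud(b)[v,u]-cloud(a)[v,u])).round(1))
E
```

```text
17.275 [0.55215041 0.06724601 0.1891982 ] [-50.72857206  85.96316576 189.19819915] [-0.54870991 -0.13861667 -0.89408021]
scene 165 slope ang 1.5516165957090744 [ 1.91820833e-02 -2.51898649e+01] med [ 17.61882278 -26.42592592  40.40753355]
1.7092178138191647
pillar 139 -4.135228538325453 -95.76596885624133
side 206 slope ang 1.5665607485184192 [ 4.23560361e-03 -2.64612142e+01] med [ 17.92606526 -27.45966265  40.75093477]
1.7325000647469224
pillar 156 -0.36164519920938787 -98.1930412632575
scene vial [ 1.5  1.8 -1.2]
scene can [ 0.3  0.3 -0.2]
scene eyep [ 0.6  0.2 -0.4]
side vial [ 0.1  1.7 -0.9]
side can [ 0.6  4.2 -2.1]
side eyep [ 0.3  1.1 -0.9]
```

View pics/both12.png

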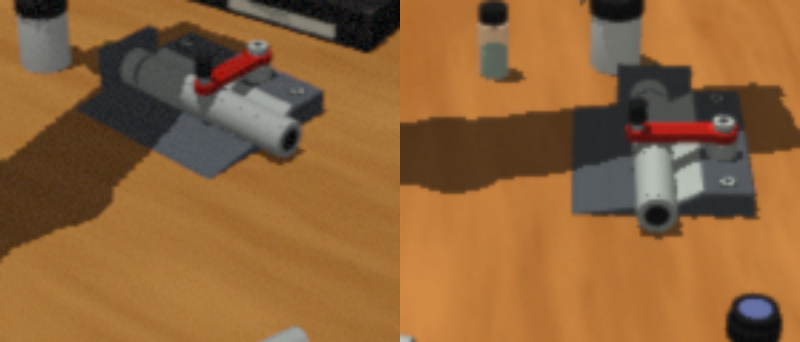

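The keeper lies straight across the seated pillar (side crop (680,130)), the pillar's end is still at the stop position, and the bystanders are where they were.

```bash
python3 -c "
from bench import r
print(r.hand_in())"
```

```text
the job is handed in; nothing more can be done
None
```

I rolled the pillar up the ramp into the V, pushed it against the end stop and swung the keeper fully across it, then handed the job in at about 17 s; the eyepiece, can and vial were left standing and not touched.

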